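# Unlatch the jigger arm and hold it up

### The job

The bowl on the bench jigger is formed. Take the red grip of the sprung latch at the end of the profile arm, draw it fully sideways until the latch is clear of the ball, and, keeping it drawn, lift the arm off the ball by it, smoothly and without letting it drop, until the lowest point of the profile blade is at least 3 cm above the mould's rim. Finish still holding the arm up there in the gripper, so that a colleague can lift the mould out, and leave the other things on the bench where they are.

Things in the scene. Friction and masses are not known exactly. Their poses are not given: they have to be found in the camera images.
- jigger: bench jigger (bowl-forming machine), fixed: green bed 240 x 500 x 18 mm, white plaster mould, hinge column, ball stud. Origin on the bench under the ball. +y runs along the arm from hinge to ball, -x is the way the latch is pulled. In this frame: ball 25 mm, centre (0, 0, 128 mm); mould axis y = -170; hinge pin y = -360, z = 140 mm, along x; bed y -440 to +60 mm
- profile_arm (a joint): hinge of the profile arm (aluminium bar 36 x 22 mm, 360 mm from pivot to ball), rad: 0 = down on the ball, grows as the ball end rises (right-handed about the jigger's +x through pivot_pin), stop at 0.60; the blade tip is 30 mm above the rim at about 0.32. Lifting it at the latch grip takes about 4 to 6 N; let go, it falls shut
- coupler: green casting 52 x 66 mm at the free end of the profile arm, like a trailer coupler, that sits over the ball; it carries the latch and turns with the arm. Origin on the arm's hinge pin; when down, its centre is straight above the ball and its top is 158 mm above the bench
- latch (a joint): forked slide of the latch under the ball, m: 0 = home (locks the arm down), grows as the grip is drawn along the jigger's -x, stop at 0.022. The fork is clear of the ball from about 0.015 on. A spring draws it home: about 5 N at the start, 12 N at the stop. It needs to be kept drawn until the arm has risen about 0.08 rad
- latch_grip: red upright grip of the latch, 12 mm thick (along the jigger's x, the way to pinch it), 26 mm wide (along y), 48 mm high; origin at its centre. At the start its centre is 185 mm above the bench, 46 mm to the -x side of the ball, and its lower end is 3 mm above the coupler's top; nothing stands higher beside it. It slides with joint latch and turns with the arm
- pivot_pin (a point): point on the hinge pin in the arm's middle plane, 140 mm above the bench
- blade_tip (a point): lowest point of the steel profile blade that hangs from the arm into the bowl; about 36 mm below the rim at the start
- mould_rim (a point): centre of the mould's mouth at the height of its rim, 100 mm above the bench
- ware_board: bystander: plywood board 300 x 220 x 18 mm, origin under its centre
- clay_box: bystander: hexagonal grey clay box about 92 mm wide, 58 mm high, standing on the ware board, origin under its centre
- glaze_bowl: bystander: dark bowl 112 mm across, 65 mm high, origin under its centre
- slip_bottle: bystander: white bottle 58 mm across, 110 mm high, yellow cap, origin under its centre
- knife: bystander: potter's knife about 190 mm long (along its x), lying on the bench just beyond the coupler end of the bed
- rib: bystander: small wooden rib 34 x 70 x 8 mm lying on the bedplate beside the ball post, on the +x side

How it is judged (in metres and radians):
On the way, in this order (a step that is already met when the one before it is completed fails the run):
1. the latch is drawn clear of the ball by its grip while the arm is still down (value of joint latch above 0.014 m and value of joint profile_arm below 0.03 rad and contact force between the fingers and latch_grip above 1 N), for 0.1 s.
2. the arm is lifted in the gripper until the blade is clear above the mould's rim (z of blade_tip in the frame of mould_rim above 0.025 m and contact force between the fingers and coupler above 2 N), for 0.2 s.
At the end, for the whole second after the job is handed in: The gripper's fingers bear on the coupler or its latch with more than 2 N and hold the arm still (under 0.08 rad/s) with the blade tip more than 25 mm above the mould's rim; nothing else props the coupler; every bystander is within 20 mm of where it was (all of step 2 and velocity of joint profile_arm between -0.08 and 0.08 rad/s and not (distance of any of ware_board, clay_box, glaze_bowl, slip_bottle, knife, rib from where it was at the start of the episode above 0.02 m) and contact force between coupler and ware_board below 0.3 N and contact force between coupler and clay_box below 0.3 N and contact force between coupler and glaze_bowl below 0.3 N and contact force between coupler and slip_bottle below 0.3 N and contact force between coupler and knife below 0.3 N and contact force between coupler and rib below 0.3 N); the arm keeps its last pose, push and grip.
It fails at once if a bystander is shifted by more than 20 mm (distance of any of ware_board, clay_box, glaze_bowl, slip_bottle, knife, rib from where it was at the start of the episode above 0.02 m).
It fails at once if the arm is forced up off the ball with the latch not drawn (value of joint profile_arm between 0.03 and 0.055 rad and value of joint latch below 0.008 m).
It fails at once if the arm is dropped (falls faster than 1.2 rad/s) (velocity of joint profile_arm below -1.2 rad/s).
It fails at once if the arm is flung up (faster than 2 rad/s) (velocity of joint profile_arm above 2 rad/s).
It also fails if it takes over 32 s, if anything falls off the work surface, if the arm or the gripper's body presses on something with over 40 N, if the wrist force passes 120 N, or if a joint passes its speed limit or range.

### The arm

A 6-joint arm with a two-finger parallel gripper is mounted at the origin on the work surface. World frame = base frame: x ahead of the robot, y to its left, z up, the work surface at z = 0. Lengths are in m, angles in degrees, forces in N, time in s.
With the tool pointing down it reaches from about 0.275 to 0.75 m from the base axis. Payload 10.2 kg.
Tool frame: the origin (TCP) lies midway between the tips of the shut fingers; the grasp point (between the pads) lies behind it (ctrl.grasp_offset is the z of the grasp point in the tool frame, in m); z points along the fingers, x is the direction in which the jaws open and shut, and the axes are right-handed (so a half turn about z gives the same grasp; the last joint's range is limited). The gripper opens to 88 mm and grips with 3 to 60 N. Pads are 18 mm wide; open, the fingers measure 123 mm over their backs; the gripper's body (75 mm by 187 mm) begins 45 mm behind the grasp point.
Start: joints at [-80.81, 17.928, 85.812, -0, 76.261, -12.8], TCP at [0.197, -0.487, 0.239] pointing down, gripper open.
Joint ranges: [-168.41, 168.41], [-55.51, 124.54], [10.69, 146.95], [-70.63, 250.63], [1, 178], [-165.06, 165.06]. Speed limits (degrees/s): [136.94, 136.94, 172.46, 180, 180, 180].

### API

Orientations are given as a 3x3 rotation matrix whose columns are the frame's x, y, z axes.
In Python, from rig import ctrl gives the robot as it stands.
- The arm moves only by the tool send_rows, never from a script. Its argument "plan" is a list of rows, each a list of 7 numbers: the shift along the tool's x, y, z in m, then the turn, a rotation vector about the tool's x, y, z in degrees, then the opening in per cent of the stroke, from 0 (shut) to 100 (fully open). In form: [[tx, ty, tz, rx, ry, rz, gripper], ...]. A call has 1 to 20 rows; each row is the pose to reach, as a shift and turn from the pose commanded when the call began, along the tool's axes at that moment; what a row does not reach only later rows make up. A row lasts 1/10 s, in which the tool goes at most 50 mm and 8.59 degrees, less where a joint would pass 70% of its speed; a pose out of reach is approached as far as the arm can. A call with a gripper value outside its range is refused whole. The fingers move at their own pace and stop on an object; "squeeze" is the grip in N (left out, the last holds). Time passes only in rows, so rows that repeat a pose let the fingers close. It gives the time, the measured TCP pose, the force and the opening at its end, in the units of the state.
- ctrl.get_obs(): the state, without advancing time (a new reading comes with each control period).
- ctrl.get_image(name): name is "scene" or "top" or "wrist"; returns a dict with "image" (384x512x3 uint8, blue, green, red), "fov_y" (degrees; the focal length in pixels is half the picture's height over the tangent of half this angle, whatever the lens; pixels are square), "cx", "cy" (the principal point, pixels), "R" (3x3) and "t" (3): a world point X has camera coordinates R X + t. Camera axes: x right, y down, z forward; pixel columns grow to the right and rows downward; lengths in m; the calibration is good to about 2 mm. A picture is of the moment at which its call begins. There is no depth.
- ctrl.finish_job(): hands the job in, once; it reports no verdict.
The state is a dict: "time": time; "joints": joint angles; "qvel": joint speeds; "effort": joint torques, N m; "position": TCP position; "ee_rot": TCP orientation; "contact_force": force on the tool from outside, world axes, zero at the start; "ft_torque": the same for the moment, N m; "grip_width": finger opening in m.
Only numpy, scipy, OpenCV 4.12 (cv2) and the standard library are available. Lean on these libraries where they do the work, as an engineer would, in place of code of your own. Each camera call takes 0.05 s, during which the arm holds its last target. There are 200 camera calls.

## Working session

There is one attempt and no reset: what is moved stays moved. The work goes in short steps, Python scripts to look and compute and a tool call to move; the robot and the scene stay as the last step left them, time stands still between calls to the robot, and variables do not carry over. Pictures are saved under pics/ and viewed, about 8 in all and at most 12, crops included, and the job is handed in when it is done.

Besides the shell and the picture viewer there is one more tool, called as name(argument=value, ...) on one line, values as JSON. send_rows: Moves the arm, as the interface text tells. Its arguments: {"type":"object","properties":{"plan":{"type":"array","items":{"type":"array","items":{"type":"number"}}},"squeeze":{"type":"number"}},"required":["plan"]}

```bash
mkdir -p pics; cat > h.py <<'E'
import numpy as np, cv2
from rig import ctrl
def shot(n,f=None):
    d=ctrl.get_image(n)
    if f: cv2.imwrite('pics/'+f,d['image'])
    return d
def ray(d,u,v):
    f=d['image'].shape[0]/2/np.tan(np.radians(d['fov_y'])/2)
    R=np.array(d['R']);t=np.array(d['t'])
    return -R.T@t, R.T@np.array([(u-d['cx'])/f,(v-d['cy'])/f,1])
def onz(d,u,v,z):
    c,r=ray(d,u,v); return c+r*(z-c[2])/r[2]
def proj(d,X):
    f=d['image'].shape[0]/2/np.tan(np.radians(d['fov_y'])/2)
    p=np.array(d['R'])@X+np.array(d['t']); return p[0]/p[2]*f+d['cx'],p[1]/p[2]*f+d['cy']
def red(d):
    h=cv2.cvtColor(d['image'],cv2.COLOR_BGR2HSV)
    m=(((h[...,0]<8)|(h[...,0]>172))&(h[...,1]>140)&(h[...,2]>60)).astype(np.uint8)
    n,l,s,c=cv2.connectedComponentsWithStats(m)
    return m,[(s[i].tolist(),c[i].round(1).tolist()) for i in range(1,n) if s[i,4]>15]
E
python3 - <<'E'
from h import *
o=ctrl.get_obs();print(o,ctrl.grasp_offset)
for n in('top','scene','wrist'):
    d=shot(n,n+'0.png');print(n,d['fov_y'],(-np.array(d['R']).T@np.array(d['t'])).round(3),red(d)[1])
a=[cv2.imread(f'pics/{n}0.png') for n in('top','scene')]
E
```

```text
{'time': 0.0, 'joints': array([-8.08101897e+01,  1.79598829e+01,  8.58524363e+01,  2.78228959e-03,
        7.62590731e+01, -1.28002374e+01]), 'qvel': array([ 0.08994525, -0.04928724, -0.04619978,  0.07404623, -0.06833868,
        0.12131453]), 'effort': array([ 1.22629121e-03, -4.02210975e+01, -2.52268320e+01,  6.94721541e-02,
        3.53604590e-02, -9.60870398e-05]), 'position': array([ 0.19654351, -0.4865772 ,  0.23816748]), 'ee_rot': array([[ 3.74434720e-01, -9.27253265e-01, -1.52433037e-04],
       [-9.27252495e-01, -3.74434613e-01,  1.23756952e-03],
       [-1.20461659e-03, -3.22045085e-04, -9.99999223e-01]]), 'contact_force': array([0.08874539, 0.52750511, 0.30397264]), 'ft_torque': array([ 0.03556176, -0.03278804, -0.05048793]), 'grip_width': 0.08840081616036673} -0.0187
top 43.485317740645876 [0.387 0.091 1.604] [([173, 68, 21, 21, 349], [183.0, 77.7]), ([261, 220, 8, 6, 32], [264.4, 222.5]), ([379, 272, 8, 8, 50], [382.5, 275.4])]
scene 53.10477838208759 [1.173 0.526 0.76 ] [([280, 149, 8, 19, 64], [284.7, 156.9]), ([230, 378, 28, 6, 124], [243.2, 381.0])]
wrist 61.37090832470835 [ 0.259 -0.464  0.385] []
```

View pics/top0.png

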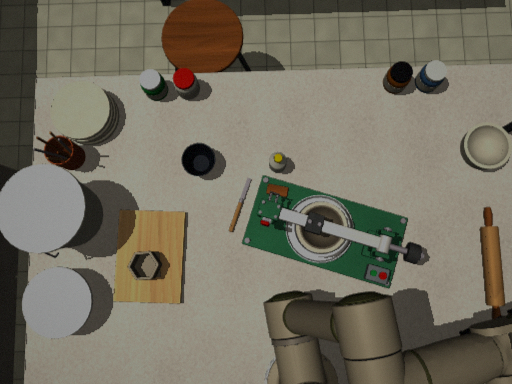

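View pics/scene0.png

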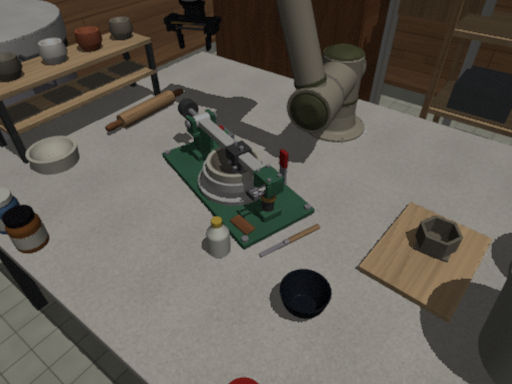

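The top view shows the jigger's green bed around (325,230), with the hinge near (385,243), the coupler near (285,213) and the red grip at (264,222). The scene view shows the grip at (285,157), with the rib and the bottle on the other side. Next I'll triangulate the grip and get the bed's direction.

```bash
python3 - <<'E'
from h import *
t=shot('top');s=shot('scene')
h=cv2.cvtColor(t['image'],cv2.COLOR_BGR2HSV)
m=((h[...,0]>55)&(h[...,0]<95)&(h[...,1]>110)).astype(np.uint8)
m[:160]=0;m[300:]=0;m[:,:230]=0;m[:,420:]=0
P=np.argwhere(m)[:,::-1]
W=np.array([onz(t,u,v,.018)[:2] for u,v in P],np.float32)
(c,sz,a)=cv2.minAreaRect(W);b=cv2.boxPoints((c,sz,a));print(c,sz,a);print(b)
# triangulate grip
c1,r1=ray(t,264.4,222.5);c2,r2=ray(s,284.7,156.9)
A=np.c_[r1,-r2];k=np.linalg.lstsq(A,c2-c1,rcond=None)[0]
g=(c1+k[0]*r1+c2+k[1]*r2)/2;print('grip',g,'gap',np.linalg.norm(c1+k[0]*r1-c2-k[1]*r2), 'topface', onz(t,264.4,222.5,.205), onz(s,284.7,156.9,.185))
e1=b[1]-b[0];e2=b[2]-b[1];l=e1 if np.linalg.norm(e1)>np.linalg.norm(e2) else e2
l=l/np.linalg.norm(l)
if l@np.array(g[:2]-c)<0:l=-l
# +y=l ; x = y rotated -90
x=np.array([l[1],-l[0]])
ball=np.array(c)+l*.19
print('y',l,'x',x,'yaw',np.degrees(np.arctan2(x[1],x[0])),'ball',ball,'grip pred',ball-.046*x)
# crop scene
x0,y0=220,110
cv2.imwrite('pics/c1.png',cv2.resize(s['image'][110:250,200:340],None,fx=4,fy=4,interpolation=cv2.INTER_CUBIC))
E
```

```text
(0.48512759804725647, -0.08965477347373962) (0.4957115352153778, 0.23549123108386993) 71.69754028320312
[[ 0.29550356 -0.28799596]
 [ 0.5190817  -0.36194804]
 [ 0.67475164  0.10868642]
 [ 0.45117348  0.1826385 ]]
grip [0.50213258 0.10644026 0.19067063] gap 0.001560535276617574 topface [0.5013596  0.10561558 0.205     ] [0.49508271 0.10296102 0.185     ]
y [0.3140333 0.949412 ] x [ 0.949412  -0.3140333] yaw -18.302464 ball [0.54479392 0.0907335 ] grip pred [0.50112097 0.10517903]
```

View pics/c1.png

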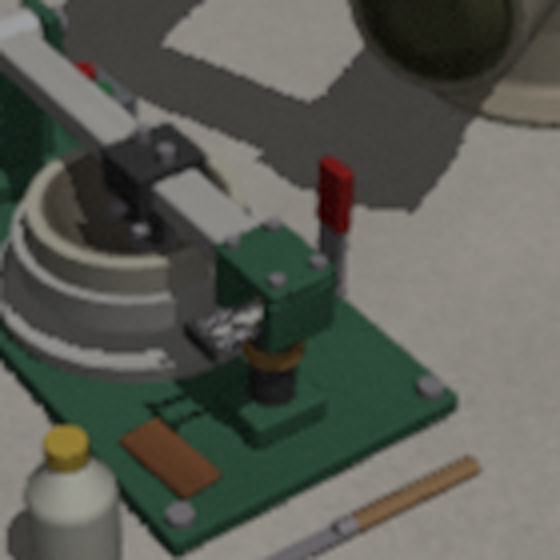

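The two estimates agree to within about 1 mm: the grip is at about (0.5015, 0.1055) and the jigger's yaw is −18.3°. I'll go above it with the jaws along the jigger's x.

send_rows(plan=[[0,0,-0.04,0,0,0,70],[-0.02,-0.02,-0.061,0,0,-5,70],[-0.4355,-0.504,-0.061,0,0,-49.7,70],[-0.4355,-0.504,-0.061,0,0,-49.7,70],[-0.4355,-0.504,-0.061,0,0,-49.7,70],[-0.4355,-0.504,-0.061,0,0,-49.7,70],[-0.4355,-0.504,-0.061,0,0,-49.7,70],[-0.4355,-0.504,-0.061,0,0,-49.7,70],[-0.4355,-0.504,-0.061,0,0,-49.7,70],[-0.4355,-0.504,-0.061,0,0,-49.7,70],[-0.4355,-0.504,-0.061,0,0,-49.7,70],[-0.4355,-0.504,-0.061,0,0,-49.7,70],[-0.4355,-0.504,-0.061,0,0,-49.7,70],[-0.4355,-0.504,-0.061,0,0,-49.7,70],[-0.4355,-0.504,-0.061,0,0,-49.7,70],[-0.4355,-0.504,-0.061,0,0,-49.7,70],[-0.4355,-0.504,-0.061,0,0,-49.7,70],[-0.4355,-0.504,-0.061,0,0,-49.7,70],[-0.4355,-0.504,-0.061,0,0,-49.7,70],[-0.4355,-0.504,-0.061,0,0,-49.7,70]])

```text
time: 2.25
position: [0.5007, 0.1049, 0.3]
ee_rot: [[0.949, -0.316, 0.0], [-0.316, -0.949, -0.0], [0.0, -0.0, -1.0]]
contact_force: [-0.8, -0.6, -0.6]
grip_width: 0.0616
```

```bash
python3 - <<'E'
from h import *
d=shot('wrist','w1.png');o=ctrl.get_obs();print(o['time'],o['position'].round(4),o['ee_rot'].round(3).tolist(),o['grip_width'],o['joints'].round(1),o['contact_force'].round(2))
m,c=red(d);print(c,(-np.array(d['R']).T@np.array(d['t'])).round(3))
for s,ct in c: print(onz(d,*ct,.209).round(4),onz(d,*ct,.185).round(4))
T=o['position'];R=o['ee_rot'];print('proj grip top est',proj(d,np.array([.5015,.1055,.209])))
E
```

```text
2.3 [0.5007 0.105  0.3   ] [[0.949, -0.315, 0.0], [-0.315, -0.949, -0.0], [0.0, -0.0, -1.0]] 0.06179483865009927 [-1.3 14.1 81.8 -0.  84.1 17.1] [0.39 0.63 0.15]
[([247, 164, 15, 41, 537], [253.7, 184.8])] [0.522 0.166 0.446]
[0.5043 0.1078 0.209 ] [0.5025 0.1019 0.185 ]
proj grip top est (np.float64(251.10266396531668), np.float64(188.71666437162247))
```

View pics/w1.png

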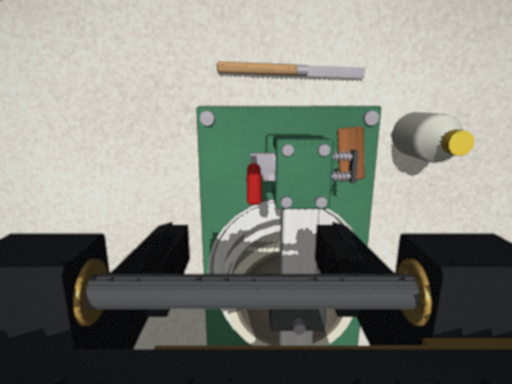

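The wrist view shows the red grip at (254,185), left of the coupler, parallel to the image columns and between the fingers. I'll work out its centre from the blob's ends.

```bash
python3 - <<'E'
from h import *
d=shot('wrist');o=ctrl.get_obs();m,c=red(d);s=c[0][0]
P=np.argwhere(m)[:,::-1]
R=o['ee_rot'];p=o['position']
def tl(u,v,z): return (R.T@(onz(d,u,v,z)-p)).round(4)
for v in range(164,206,5):
    q=P[P[:,1]==v][:,0]; print(v,q.min(),q.max(),end='|')
print()
bot=P[P[:,1]>=198];u=bot[:,0].mean()
print('top far edge',tl(254,s[1]+s[3],.209),' bottom near edge',tl(254,s[1],.161))
q=P[P[:,1]==195][:,0];print(tl(q.min(),195,.209),tl(q.max()+1,195,.209))
q=P[P[:,1]==168][:,0];print(tl(q.min(),168,.165),tl(q.max()+1,168,.165))
h=cv2.cvtColor(d['image'],cv2.COLOR_BGR2HSV)
# bed front edge corners: direction in tool frame
a=tl(197.5,107,.018);b=tl(380,107,.018);print('bed far edge',a,b)
print('bed axis pred: mid',(a+b)/2)
E
```

```text
164 252 255|169 248 258|174 248 259|179 247 260|184 247 261|189 247 261|194 247 261|199 247 261|204 250 253|
top far edge [0.0028 0.0123 0.0909]  bottom near edge [ 0.0031 -0.0106  0.1389]
[-0.0026  0.0043  0.0909] [0.0089 0.0043 0.0909]
[-0.0022 -0.0078  0.1349] [ 0.0075 -0.0078  0.1349]
bed far edge [-0.0686 -0.0578  0.2819] [ 0.1659 -0.0579  0.282 ]
bed axis pred: mid [ 0.04865 -0.05785  0.28195]
```

send_rows(plan=[[0.003,0.001,0.03,0,0,0,60],[0.003,0.001,0.06,0,0,0,60],[0.003,0.001,0.09,0,0,0,60],[0.003,0.001,0.115,0,0,0,60],[0.003,0.001,0.132,0,0,0,60],[0.003,0.001,0.132,0,0,0,60],[0.003,0.001,0.132,0,0,0,30],[0.003,0.001,0.132,0,0,0,10],[0.003,0.001,0.132,0,0,0,0],[0.003,0.001,0.132,0,0,0,0],[0.003,0.001,0.132,0,0,0,0],[0.003,0.001,0.132,0,0,0,0]], squeeze=45)

```text
time: 3.55
position: [0.5022, 0.1043, 0.1679]
ee_rot: [[0.949, -0.314, -0.003], [-0.314, -0.949, 0.001], [-0.003, 0.0, -1.0]]
contact_force: [-9.9, 1.8, 4.3]
grip_width: 0.0117
```

```bash
python3 - <<'E'
from h import *
d=shot('wrist');s=shot('scene');o=ctrl.get_obs();print(o['time'],o['position'].round(4),o['grip_width'],o['contact_force'].round(2))
cv2.imwrite('pics/c2.png',np.hstack([cv2.resize(s['image'][110:250,200:340],(384,384)),d['image'][:,60:460]]))
E
```

```text
3.65 [0.5021 0.1043 0.1679] 0.0118388426058636 [-8.49  1.32  6.12]
```

View pics/c2.png

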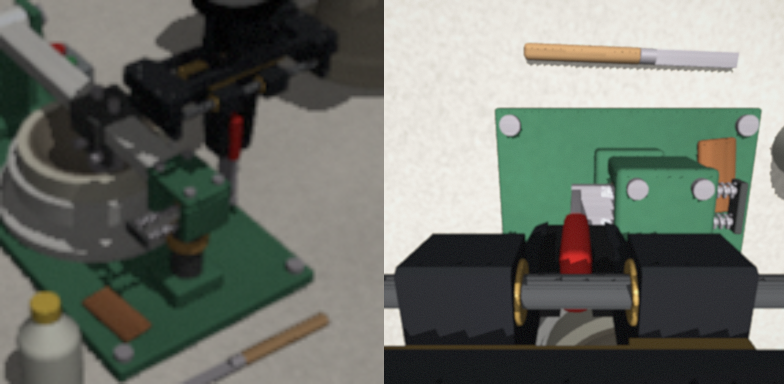

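The grip is held at its 12 mm thickness, with the latch still home. Now I'll draw it.

send_rows(plan=[[-0.005,0,0,0,0,0,0],[-0.01,0,0,0,0,0,0],[-0.015,0,0,0,0,0,0],[-0.019,0,0,0,0,0,0],[-0.022,0,0,0,0,0,0],[-0.022,0,0,0,0,0,0],[-0.022,0,0,0,0,0,0],[-0.022,0,0,0,0,0,0]])

```text
time: 4.45
position: [0.484, 0.1103, 0.1681]
ee_rot: [[0.949, -0.314, 0.005], [-0.314, -0.949, -0.001], [0.005, -0.001, -1.0]]
contact_force: [8.3, -2.4, -3.6]
grip_width: 0.012
```

```bash
python3 - <<'E'
from h import *
d=shot('wrist');s=shot('scene');o=ctrl.get_obs();p=o['position']
print(o['time'],p.round(4),o['grip_width'],o['contact_force'].round(2),o['ee_rot'].round(4).tolist(),'draw',(p-[.5021,.1043,.1679])@np.array([-.949,.314,0]))
cv2.imwrite('pics/c3.png',np.hstack([cv2.resize(s['image'][110:250,200:340],(384,384)),d['image'][:,60:460]]))
# lift arc in tool frame, relative to now
r=np.array([.36-.002,.187-.14])
for th in (.04,.08,.12,.16,.2,.24,.28,.32,.36,.4):
    # TCP in arm frame: y=.358, z=.168-.14
    y,z=.360,p[2]-.14
    Y=y*np.cos(th)-z*np.sin(th);Z=y*np.sin(th)+z*np.cos(th)
    print(th,'ty',round(-(Y-y),4),'tz',round(-(Z-z),4),'rx',round(np.degrees(th),2))
E
```

```text
4.55 [0.484  0.1103 0.1681] 0.011711138468156043 [10.11 -2.25 -3.55] [[0.9492, -0.3145, 0.0046], [-0.3145, -0.9493, -0.0007], [0.0046, -0.0007, -1.0]] draw 0.0190695586607906
0.04 ty 0.0014 tz -0.0144 rx 2.29
0.08 ty 0.0034 tz -0.0287 rx 4.58
0.12 ty 0.006 tz -0.0429 rx 6.88
0.16 ty 0.0091 tz -0.057 rx 9.17
0.2 ty 0.0128 tz -0.071 rx 11.46
0.24 ty 0.017 tz -0.0848 rx 13.75
0.28 ty 0.0218 tz -0.0984 rx 16.04
0.32 ty 0.0271 tz -0.1118 rx 18.33
0.36 ty 0.033 tz -0.125 rx 20.63
0.4 ty 0.0394 tz -0.138 rx 22.92
```

View pics/c3.png

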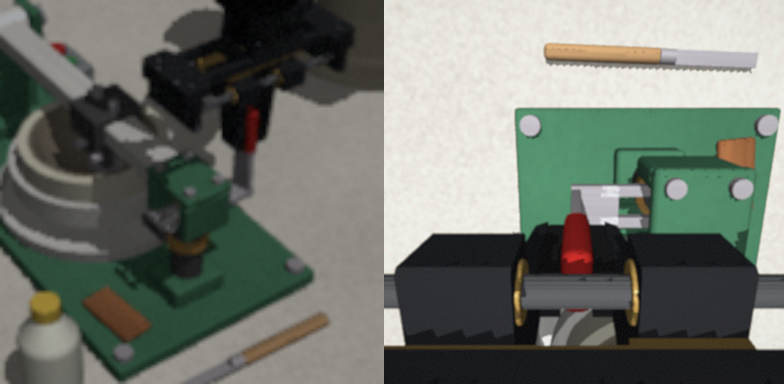

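The latch is drawn 19 mm and the fork is visibly out of the coupler. I'll lift along the hinge arc, turning with the arm.

send_rows(plan=[[0,0.0004,-0.004,0.6,0,0,0],[0,0.0008,-0.009,1.4,0,0,0],[0,0.0014,-0.0144,2.29,0,0,0],[0,0.0024,-0.0215,3.44,0,0,0],[0,0.0034,-0.0287,4.58,0,0,0],[0,0.0047,-0.0358,5.73,0,0,0],[0,0.006,-0.0429,6.88,0,0,0],[0,0.0075,-0.05,8.0,0,0,0],[0,0.0091,-0.057,9.17,0,0,0],[0,0.0091,-0.057,9.17,0,0,0]])

```text
time: 5.55
position: [0.4812, 0.1014, 0.2257]
ee_rot: [[0.949, -0.311, 0.056], [-0.316, -0.937, 0.151], [0.005, -0.161, -0.987]]
contact_force: [10.2, -0.5, -4.4]
grip_width: 0.0119
```

```bash
python3 - <<'E'
from h import *
s=shot('scene','s4.png');d=shot('wrist')
o=ctrl.get_obs();print(o['time'],o['position'].round(4),o['grip_width'],o['contact_force'].round(2))
cv2.imwrite('pics/c4.png',np.hstack([cv2.resize(s['image'][90:230,200:340],(384,384)),d['image'][:,60:460]]))
E
```

```text
5.65 [0.481  0.1016 0.2251] 0.01142474568542571 [11.3   0.54 -3.93]
```

View pics/c4.png

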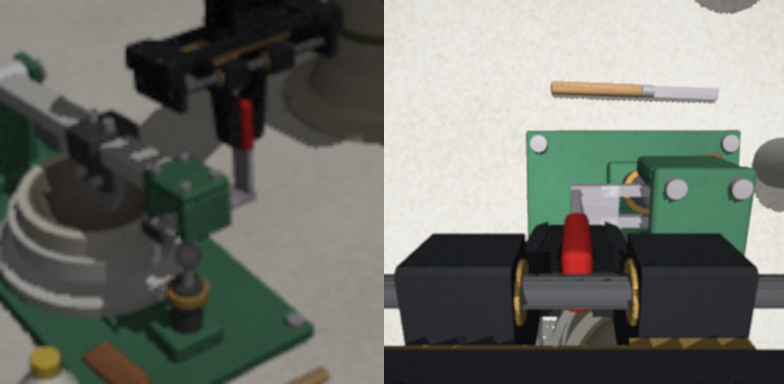

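The arm is off the ball (ball visible below the coupler) and the grip hasn't slipped. I'll continue to about 0.40 rad. The same arc table applies in the turned tool frame.

send_rows(plan=[[0,0.0006,-0.007,1.15,0,0,0],[0,0.0014,-0.0144,2.29,0,0,0],[0,0.0024,-0.0215,3.44,0,0,0],[0,0.0034,-0.0287,4.58,0,0,0],[0,0.0047,-0.0358,5.73,0,0,0],[0,0.006,-0.0429,6.88,0,0,0],[0,0.0075,-0.05,8.0,0,0,0],[0,0.0091,-0.057,9.17,0,0,0],[0,0.0109,-0.064,10.3,0,0,0],[0,0.0128,-0.071,11.46,0,0,0],[0,0.0148,-0.0779,12.6,0,0,0],[0,0.0161,-0.082,13.3,0,0,0],[0,0.017,-0.0848,13.75,0,0,0],[0,0.017,-0.0848,13.75,0,0,0],[0,0.017,-0.0848,13.75,0,0,0],[0,0.017,-0.0848,13.75,0,0,0],[0,0.017,-0.0848,13.75,0,0,0]])

```text
time: 7.35
position: [0.4713, 0.073, 0.3058]
ee_rot: [[0.949, -0.29, 0.126], [-0.316, -0.874, 0.369], [0.004, -0.39, -0.921]]
contact_force: [10.8, -0.6, -3.2]
grip_width: 0.0116
```

```bash
python3 - <<'E'
from h import *
s=shot('scene','s5.png');d=shot('wrist')
o=ctrl.get_obs();p=o['position'];print(o['time'],p.round(4),o['grip_width'],o['contact_force'].round(2),np.abs(o['qvel']).max())
print('tilt rad',np.arcsin(-o['ee_rot'][2,1]))
cv2.imwrite('pics/c5.png',np.hstack([cv2.resize(s['image'][50:250,160:360],(400,400)),cv2.resize(d['image'][:,60:460],(400,400))]))
E
```

```text
7.45 [0.4713 0.073  0.3058] 0.011627297680447693 [11.39 -0.46 -4.29] 0.060214187006956285
tilt rad 0.40055323228338646
```

View pics/c5.png

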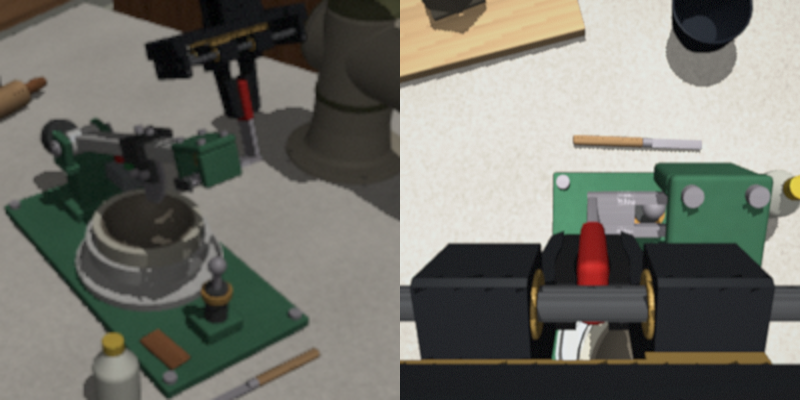

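The arm is up with the blade clear of the rim, and it is steady and still gripped. Bystanders in view haven't moved. I'm handing in.

```bash
python3 - <<'E'
from h import *
print(ctrl.finish_job());o=ctrl.get_obs();print(o['time'],o['position'].round(4),o['grip_width'],o['contact_force'].round(2))
E
```

```text
the job is handed in; nothing more can be done
None
the job is handed in; nothing more can be done
```

The job is handed in with the profile arm held up in the gripper and the blade clear of the mould's rim.

- **What I did:** I pinched the red grip at 45 N and drew the latch about 19 mm with the arm down. I then lifted along the hinge arc, turning with the arm at no more than about 0.2 rad/s, to about 0.40 rad, keeping the latch drawn throughout.
- **Last checks before hand-in:**
  - Tool tilt was 0.4006 rad. That puts the blade tip roughly 45 mm above the rim, worked out from the given geometry rather than measured.
  - The fingers were still closed on the grip (11.6 mm opening).
  - The force reading was steady at about 11 N from the latch spring and 4 N from the arm's weight.
  - The clock stood at 7.45 s.
- **Bystanders:** in the last pictures the knife, rib and bottle looked unmoved. The clay box, board and glaze bowl showed no sign of disturbance. I compared these by eye only.
- **Disagreements:** no check failed. The only mismatch was in the first position estimate, which was about 2–3 mm off along the latch direction. The close-up view corrected it before the grasp.

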